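# Slacken the belt grinder: stop paddle, then hold the sprung tension arm down

## Task

The belt grinder on the garage bench is bare and I am about to slip a new belt over its wheels. Press the hinged stop paddle on the switch box down to its stop, then push the grinder's sprung tension arm down by its black palm grip, past the ratchet click and all or nearly all the way to its bottom stop, and finish while you are still holding it down there: the pawl is only a backstop, so do not let go. Never let the arm snap back up on the way, and leave the loose things on the bench where they are.

Things in the scene. Friction and masses are not known exactly. Their poses are not given: they have to be found in the camera images.
- grinder: Bench belt grinder, belt off, bolted down: base plate 280 x 340 mm, grey upright plate. Origin on the bench below the wheels, z up; yaw within 0.4 rad of 0. Wheels in its plane x = 0: platen, two 50 mm wheels and work rest at -y, 100 mm rubber drive wheel at +y; finned motor on the +x side. The tension arm on top (with a 70 mm idler wheel) points to +y; nothing stands higher than 310 mm.
- tension_pivot (a point): Point on the tension arm's hinge axis (which runs along the grinder's x), level across with the middle of the arm and grip: 65 mm to +x, 40 mm to -y and 215 mm above the grinder's origin.
- grip_top (a point): Centre of the top face of the black palm grip at the tension arm's free end: 90 mm long along the arm, 36 wide, 22 thick, 250 mm from tension_pivot. Axes: x = hinge axis, y = along the grinder's +y at rest; the arm and grip rise 0.20 rad towards the free end at rest. Height over the bench: 275 mm at rest, about 225 at the click, 191 at the bottom stop. Takes about 9 N at first, 16 N at the bottom.
- tension_arm (a joint): Angle of the sprung tension arm, rad: 0 = at rest on its upper stop, grows as the free end is pushed down (250 mm at the grip per rad), 0.34 = bottom stop. The ratchet pawl clicks in behind its tooth at about 0.20. Let go before that, the arm flies up; let go after it, it comes back to lie on the pawl at about 0.20. Nearly fully down means above 0.27.
- pawl (a joint): Angle of the small sprung ratchet pawl above the tension arm's pivot, rad: 0 = nose down on the quadrant; it lifts to about 0.11 while the tooth passes under it and falls back to 0 with the click. It works by itself, need not be touched.
- switch_box: Grey stop switch box 116 x 64 x 58 mm high screwed to the bench, to the right or to the left of the grinder; origin in the centre of its underside, z up. The paddle on its top is hinged along the edge at its +x end and its free edge points to its -x. Its yaw is within 0.6 rad of 0.
- paddle_press (a point): Where to press the stop paddle: on its top face, half-way across, 75 mm from the hinge (25 mm from the free edge). At rest about 83 mm above the bench; it goes about 15 mm down to the stop. The paddle is a black plastic flap 100 mm long (along the box's x), 60 mm wide, 4 mm thick, with fine ribs across it near the free edge.
- stop_paddle (a joint): Angle of the stop paddle, rad: 0 = raised by its spring (free edge 20 mm up), grows as it is pressed, 0.20 = down on its stop; above 0.17 counts as pressed. About 3 N to start and 6 N at the stop; it springs back when let go.
- parts_tray_mid (a point): Loose bystander: grey plastic tray of bolts, 130 x 100 x 40 mm high; the point is its centre. It stands on the side of the grinder where the switch box is not.
- wrench_grip (a point): Loose bystander: steel wrench, 160 mm long, lying on the grinder's base plate beside the motor; a point on its handle.
- spare_wheel_mid (a point): Loose bystander: spare rubber drive wheel, 100 mm across, 50 mm high, lying flat on the bench under the palm grip; its centre.
- bolt_jar_mid (a point): Loose bystander: clear jar, 60 mm across, 75 mm high, standing left in front of the grinder; its centre.
- belt_carton_mid (a point): Loose bystander: cardboard carton of new belts, 130 x 80 x 45 mm high; its centre.
- screwdriver_grip (a point): Loose bystander: screwdriver with a black handle, 200 mm long, lying; a point on its handle.
- mallet_grip (a point): Loose bystander: rubber mallet with a wooden handle, 280 mm long, lying; a point on its handle.
- oil_bottle_mid (a point): Loose bystander: white oil bottle, 58 mm across, 150 mm high, standing; its centre.
Not all that is in view belongs to the job. Of the things that look like the switch_box, the middle-sized one is meant.

How it is judged:
On the way, in this order (a step that is already met when the one before it is completed fails the run):
1. the stop paddle is pressed down to its stop (value of joint stop_paddle above 0.17 rad), for 0.1 s.
2. the tension arm has been pushed down past its ratchet click and is held there by the robot (value of joint tension_arm above 0.27 rad and value of joint pawl below 0.03 rad and contact force between any of the fingers, the arm and tension_arm above 5 N), for 0.2 s.
At the end, for the whole second after the job is handed in: The robot is still pushing on the tension arm with more than 5 N, the arm is held still beyond 0.27 rad (click at about 0.20, bottom stop at 0.34), clear of its pawl, and the pawl has dropped in behind the tooth (below 0.03 rad) (all of step 2 and velocity of joint tension_arm between -0.2 and 0.2 rad/s); the arm keeps its last pose, push and grip.
It fails at once if the tension arm snaps back up (faster than 2 rad/s) (velocity of joint tension_arm below -2 rad/s).
It fails at once if a loose thing on the bench is moved by more than 30 mm (distance of any of parts_tray_mid, wrench_grip, spare_wheel_mid, bolt_jar_mid, belt_carton_mid, screwdriver_grip, mallet_grip, oil_bottle_mid from where it was at the start of the episode above 0.03 m).
It also fails if it takes over 48 s, if anything falls off the work surface, if the arm or the gripper's body presses on something with over 40 N, if the wrist force passes 120 N, or if a joint passes its speed limit or range.

## Robot

A 7-joint arm with a two-finger parallel gripper is mounted at the origin on the work surface. World frame = base frame: x ahead of the robot, y to its left, z up, the work surface at z = 0. Lengths are in m, angles in rad, forces in N, time in s.
With the tool pointing down it reaches from about 0.35 to 0.9 m from the base axis. Payload 8.1 kg.
Tool frame: the origin (TCP) lies midway between the tips of the shut fingers; the grasp point (between the pads) lies 19 mm behind it; z points along the fingers, y is the line along which they close (so a half turn about z gives the same grasp; the last joint's range is limited). The gripper opens to 92 mm and grips with 3 to 60 N. Pads are 19 mm wide; open, the fingers measure 130 mm over their backs; the gripper's body (75 mm by 190 mm) begins 47 mm behind the grasp point.
Start: joints at [-1.433, 0.434, 0.025, 1.573, -0.012, 1.134, -0.075], TCP at [0.149, 0.607, 0.227] pointing down, gripper open.
Joint ranges: [-2.62, 2.62], [-0.44, 2.09], [-1.27, 1.32], [0.08, 2.57], [-1.32, 4.46], [0.12, 2], [-2.74, 2.74]. Speed limits (rad/s): [2.22, 2.22, 3.01, 3.01, 3.14, 3.14, 3.14].

## Interface

Orientations are given as a rotation vector (axis times angle).
In Python, from cell import get_state, camera, close_job, find_in, place_of gives the robot as it stands.
- The arm moves only by the shell command python3 -m crank 'ROWS'. ROWS is JSON, a list of rows, each a list of 7 numbers: the shift along the world's x, y, z in units of 0.1 m (1.0 is 0.1 m), then the turn, a rotation vector about the world's x, y, z in units of 45 degrees (1.0 is 45 degrees), then the closure, from -1 (fully open) to 1 (shut), so that 0 is half open. A call has 1 to 20 rows; each row shifts and turns the commanded pose from where the row before left it; what a row does not reach is not made up. A row lasts 1/12 s, in which the tool goes at most 41.7 mm and 7.16 degrees, less where a joint would pass 70% of its speed; a pose out of reach is approached as far as the arm can. A call with a number of a shift or a turn outside -1 to 1 is refused whole. A call with a gripper value outside its range is refused whole. The fingers move at their own pace and stop on an object; the grip force is fixed at half the most. Time passes only in rows, so rows that do not move let the fingers close. It gives the time, the measured TCP pose, the force, the opening and the grip force at its end, in the units of the state.
- get_state(): the state, without advancing time (a new reading comes with each control period).
- camera(name): name is "side" or "top" or "wrist"; returns a dict with "pixels" (400x640x3 uint8, red, green, blue), "depth" (400x640 float32, m along the optical axis (not along the pixel's ray), 0 where there is no reading), "intrinsics" (3x3 intrinsics, pixels), "dist_coeffs" ([k1, k2, p1, p2, k3] as OpenCV has them; the pictures are not rectified), "rvec" (rotation vector, rad) and "tvec" (3), from world to camera coordinates, as OpenCV has them. Camera axes: x right, y down, z forward; pixel columns grow to the right and rows downward; lengths in m; the calibration is good to about 2 mm. A picture is of the moment at which its call begins.
- close_job(): hands the job in; it is judged then, once.
Trained networks look in a picture, given as the dict that the camera call returned (one of the last four; its "shot" number tells which), for a name from the list of things; names that differ only in an ending like _2 or _b are one class to them, and where a whole thing is asked for, a point or a joint stands for the part that bears it (a point fixed in the world has none). Each returns a list of dicts, best first, with "score" (0 to 1); they miss things now and then, are a little off and sometimes report something else, mostly with a low value. They report only what shows in the picture. A call takes as long as a camera call. They do not tell look-alikes from the thing itself.
- find_in(thing, picture): "bbox" ([centre column, centre row, width, height] in pixels, round what is visible of it).
- place_of(thing, picture): "point" ([row, column] in pixels: a listed point, or the origin of a listed thing).
The state is a dict: "t": time; "joints": joint angles; "joint_vel": joint speeds; "joint_torque": joint torques, N m; "position": TCP position; "tcp_rot": TCP orientation; "ft_force": force on the tool from outside, world axes, zero at the start; "ft_torque": the same for the moment, N m; "finger_gap": finger opening in m; "gripper_force": force on a finger pad.
Only numpy, scipy, OpenCV 4.12 (cv2) and the standard library are available. Lean on these libraries where they do the work, as an engineer would, in place of code of your own. Each camera call takes 0.05 s, during which the arm holds its last target. There are 200 camera calls.

## Working session

There is one attempt and no reset: what is moved stays moved. The work goes in short steps, Python scripts to look and compute and a shell command to move; the robot and the scene stay as the last step left them, time stands still between calls to the robot, and variables do not carry over. Pictures are saved under pics/ and viewed, at most 10 in all, crops included, and the job is handed in when it is done.

```bash
mkdir -p pics; cat > h.py <<'E'
import numpy as np, cv2, json
from cell import *
def ray3(pic,row,col,depth=None,z=None):
    K=np.array(pic["intrinsics"],float);d=np.array(pic["dist_coeffs"],float)
    R=cv2.Rodrigues(np.array(pic["rvec"],float))[0];t=np.array(pic["tvec"],float).ravel()
    n=cv2.undistortPoints(np.array([[[col,row]]],float),K,d)[0,0]
    v=np.array([n[0],n[1],1.])
    if z is not None:
        o=-R.T@t;w=R.T@v;return o+w*(z-o[2])/w[2]
    if depth is None:
        r,c=int(round(row)),int(round(col));p=pic["depth"][max(r-2,0):r+3,max(c-2,0):c+3];p=p[p>0];depth=np.median(p) if p.size else np.nan
    return R.T@(v*depth-t)
def save(pic,name): cv2.imwrite("pics/"+name,np.array(pic["pixels"])[:,:,::-1])
E
python3 - <<'E'
from h import *
np.set_printoptions(precision=3,suppress=True)
for n in ["top","side"]:
    p=camera(n);save(p,n+"1.png")
    for th in ["grinder","switch_box","paddle_press","grip_top","tension_pivot","oil_bottle_mid","parts_tray_mid"]:
        for d in place_of(th,p)[:4]:
            print(n,th,round(d["score"],2),np.round(d["point"]),ray3(p,*d["point"]))
a=cv2.imread("pics/top1.png");b=cv2.imread("pics/side1.png")
s=get_state();print(s["position"],s["tcp_rot"],s["ft_force"])
E
```

```text
top grinder 0.59 [203. 326.] [ 0.453 -0.014  0.014]
top switch_box 0.92 [287. 235.] [0.172 0.29  0.112]
top switch_box 0.6 [184. 205.] [0.52  0.407 0.082]
top switch_box 0.6 [229. 208.] [0.365 0.409 0.034]
top paddle_press 0.82 [186. 198.] [0.512 0.428 0.083]
top paddle_press 0.75 [237. 202.] [0.338 0.421 0.06 ]
top paddle_press 0.66 [138. 437.] [ 0.662 -0.402  0.099]
top paddle_press 0.65 [298. 225.] [0.139 0.322 0.12 ]
top grip_top 0.59 [167. 258.] [0.535 0.185 0.275]
top tension_pivot 0.73 [171. 342.] [ 0.51  -0.057  0.305]
top tension_pivot 0.28 [185. 206.] [0.517 0.4   0.082]
top oil_bottle_mid 0.92 [134. 435.] [ 0.672 -0.391  0.107]
top oil_bottle_mid 0.67 [156. 356.] [ 0.622 -0.124  0.023]
top parts_tray_mid 0.82 [171. 431.] [ 0.564 -0.398  0.014]
top parts_tray_mid 0.74 [216. 244.] [0.409 0.269 0.071]
side grinder 0.8 [235. 326.] [ 0.464 -0.027  0.017]
side switch_box 0.88 [161. 285.] [0.363 0.409 0.017]
side switch_box 0.86 [158. 328.] [0.479 0.06  0.271]
side switch_box 0.83 [180. 233.] [0.154 0.278 0.046]
side switch_box 0.51 [189. 328.] [0.483 0.073 0.134]
side paddle_press 0.96 [160. 223.] [0.127 0.305 0.123]
side paddle_press 0.69 [138. 320.] [0.532 0.542 0.025]
side paddle_press 0.59 [152. 281.] [0.348 0.421 0.056]
side grip_top 0.78 [136. 340.] [0.536 0.172 0.275]
side tension_pivot 0.82 [196. 350.] [ 0.508 -0.126  0.273]
side oil_bottle_mid 0.97 [318. 436.] [ 0.674 -0.422  0.104]
side oil_bottle_mid 0.36 [133. 338.] [0.535 0.185 0.277]
[0.149 0.607 0.227] [0.377 3.119 0.   ] [ 0.371  0.222 -0.058]
```

View pics/top1.png

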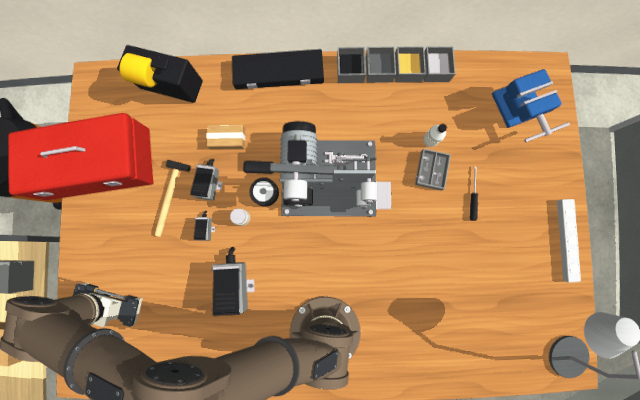

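View pics/side1.png

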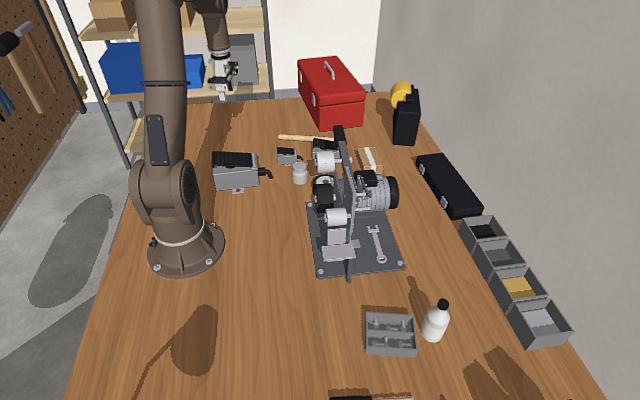

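The top view shows three look-alike boxes: large at (228,285), small at (203,228) and middle-sized at (204,181), which is the one meant. The grip is at (258,167), with the mallet to the left of the box at (172,195). I'll measure the paddle and grip surfaces from depth.

```bash
python3 - <<'E'
from h import *
np.set_printoptions(precision=3,suppress=True)
p=camera("top")
def cloud(r0,r1,c0,c1):
    K=np.array(p["intrinsics"],float);d=np.array(p["dist_coeffs"],float)
    R=cv2.Rodrigues(np.array(p["rvec"],float))[0];t=np.array(p["tvec"],float).ravel()
    rr,cc=np.mgrid[r0:r1,c0:c1];D=p["depth"][r0:r1,c0:c1].ravel()
    n=cv2.undistortPoints(np.stack([cc.ravel(),rr.ravel()],1).astype(float)[:,None],K,d)[:,0]
    P=(np.c_[n,np.ones(len(n))]*D[:,None]-t)@R
    return P[D>0]
for nm,(b,z0,z1) in dict(paddle=((155,205,185,222),.052,.10),grip=((155,180,238,285),.23,.30)).items():
    P=cloud(*b);P=P[(P[:,2]>z0)&(P[:,2]<z1)]
    rect=cv2.minAreaRect((P[:,:2]*1000).astype(np.float32))
    A=np.c_[P[:,:2],np.ones(len(P))];c=np.linalg.lstsq(A,P[:,2],rcond=None)[0]
    print(nm,len(P),rect,"corners",cv2.boxPoints(rect).round().tolist(),"plane",c,"res",np.std(A@c-P[:,2]),P.min(0),P.max(0))
im=np.array(p["pixels"])[140:240,150:300,::-1]
cv2.imwrite("pics/crop1.png",cv2.resize(im,(750,500),interpolation=cv2.INTER_CUBIC))
E
```

```text
paddle 641 ((534.7924194335938, 418.5141296386719), (69.69458770751953, 116.93289947509766), 81.6247329711914) corners [[472.0, 393.0], [588.0, 376.0], [598.0, 444.0], [482.0, 462.0]] plane [-0.099  0.166  0.058] res 0.008542910771505341 [0.474 0.376 0.052] [0.592 0.46  0.094]
grip 480 ((536.7025146484375, 169.7637481689453), (119.18238830566406, 36.52126693725586), 87.95221710205078) corners [[516.0, 111.0], [553.0, 110.0], [557.0, 229.0], [521.0, 230.0]] plane [0.125 0.186 0.172] res 0.003514415814468813 [0.519 0.11  0.242] [0.556 0.23  0.285]
```

View pics/crop1.png

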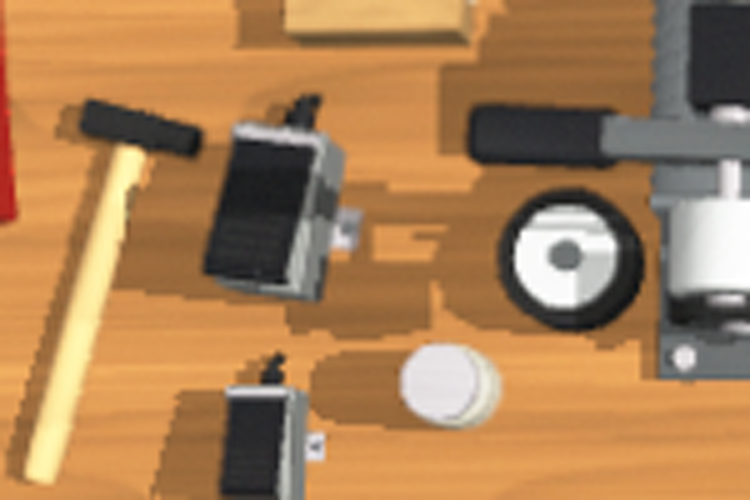

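Crop: middle box paddle runs from its hinge at about (277,142) to its free edge at about (247,280). That puts the press point near full-image (201,189), about (0.503, 0.419). The grip centre is about (0.538, 0.184, 0.275). I'll go over the paddle with shut fingers.

```bash
python3 -m crank '[[0.3,-0.16,0,0,0,0,1],[0.3,-0.16,0,0,0,0,1],[0.3,-0.16,0,0,0,0,1],[0.3,-0.16,0,0,0,0,1],[0.3,-0.16,0,0,0,0,1],[0.3,-0.16,0,0,0,0,1],[0.3,-0.16,0,0,0,0,1],[0.3,-0.16,0,0,0,0,1],[0.3,-0.16,0,0,0,0,1],[0.3,-0.16,0,0,0,0,1],[0.2,-0.1,0,0,0,0,1],[0.2,-0.1,0,0,0,0,1],[0,0,0,0,0,0,1],[0,0,0,0,0,0,1]]'; python3 - <<'E'
from h import *
np.set_printoptions(precision=3,suppress=True)
p=camera("wrist");save(p,"w1.png")
for th in ["paddle_press","switch_box","grip_top"]:
    for d in place_of(th,p)[:3]: print(th,round(d["score"],2),np.round(d["point"]),ray3(p,*d["point"]))
E
```

```text
t: 2.02
position: [0.4904, 0.4257, 0.2266]
tcp_rot: [0.382, 3.118, -0.001]
ft_force: [-0.3, -0.7, 0.6]
finger_gap: 0.0036
gripper_force: 0.0
paddle_press 0.85 [208. 331.] [0.51  0.429 0.084]
paddle_press 0.69 [ 55. 295.] [0.352 0.431 0.058]
paddle_press 0.59 [221. 164.] [0.489 0.225 0.052]
switch_box 0.84 [ 76. 301.] [0.372 0.431 0.054]
switch_box 0.72 [207. 328.] [0.509 0.427 0.084]
switch_box 0.68 [141. 197.] [0.408 0.31  0.075]
```

View pics/w1.png

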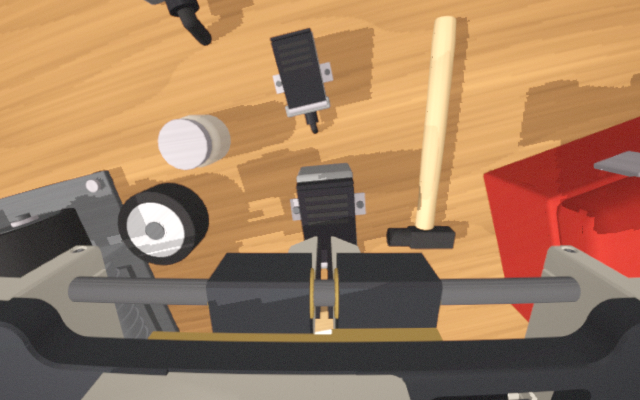

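Wrist view: the paddle is at about (327,205) with its ribs near the free edge, and the press point at (331,208) agrees with the top view at (0.510, 0.428, 0.084). Descending.

```bash
python3 -m crank '[[0.2,0,-0.2,0,0,0,1],[0,0,-0.3,0,0,0,1],[0,0,-0.3,0,0,0,1],[0,0,-0.3,0,0,0,1],[0,0,-0.2,0,0,0,1],[0,0,-0.05,0,0,0,1],[0,0,-0.05,0,0,0,1],[0,0,-0.05,0,0,0,1],[0,0,0,0,0,0,1],[0,0,0,0,0,0,1]]'
```

```text
t: 3.05
position: [0.5094, 0.428, 0.0833]
tcp_rot: [0.377, 3.118, 0.003]
ft_force: [-1.6, 0.3, 2.8]
finger_gap: 0.0004
gripper_force: 1.5
```

Contact is at about 0.083 with 3 N. Pressing to the stop.

```bash
python3 -m crank '[[0,0,-0.05,0,0,0,1],[0,0,-0.05,0,0,0,1],[0,0,-0.05,0,0,0,1],[0,0,-0.03,0,0,0,1],[0,0,-0.02,0,0,0,1],[0,0,-0.02,0,0,0,1],[0,0,0,0,0,0,1],[0,0,0,0,0,0,1],[0,0,0,0,0,0,1]]'
```

```text
t: 3.8
position: [0.5092, 0.4287, 0.0665]
tcp_rot: [0.377, 3.117, 0.008]
ft_force: [-18.7, -10.2, 57.9]
finger_gap: 0.0001
gripper_force: 29.3
```

The force jumped to 58 N at z = 0.0665, so the paddle is on its stop. Raising and going over the grip.

```bash
python3 -m crank '[[0,0,0.1,0,0,0,1],[0,0,0.15,0,0,0,1],[0,0,0.3,0,0,0,1],[0,0,0.35,0,0,0,1],[0,0,0.35,0,0,0,1],[0,0,0.35,0,0,0,1],[0,0,0.35,0,0,0,1],[0,0,0.35,0,0,0,1],[0,0,0.35,0,0,0,1],[0.04,-0.3,0,0,0,0,1],[0.04,-0.3,0,0,0,0,1],[0.04,-0.3,0,0,0,0,1],[0.04,-0.3,0,0,0,0,1],[0.04,-0.3,0,0,0,0,1],[0.03,-0.3,0,0,0,0,1],[0.03,-0.3,0,0,0,0,1],[0.03,-0.2,0,0,0,0,1],[0,0,0,0,0,0,1],[0,0,0,0,0,0,1]]'; python3 - <<'E'
from h import *
np.set_printoptions(precision=3,suppress=True)
for n in ["wrist","side"]:
  p=camera(n);save(p,n+"2.png")
  for d in place_of("grip_top",p)[:3]: print(n,round(d["score"],2),np.round(d["point"]),ray3(p,*d["point"]))
E
```

```text
t: 5.38
position: [0.5385, 0.1954, 0.3249]
tcp_rot: [0.382, 3.118, -0.0]
ft_force: [0.6, 0.8, -0.1]
finger_gap: 0.0002
gripper_force: 0.0
wrist 0.74 [223. 312.] [0.536 0.187 0.277]
side 0.71 [136. 339.] [0.536 0.173 0.274]
side 0.43 [159. 369.] [0.7   0.331 0.044]
```

View pics/wrist2.png

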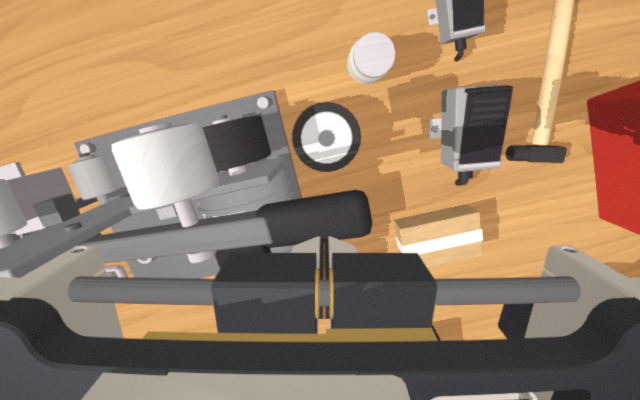

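Wrist view: the grip spans about (265–370, 195–240) with its centre at (312,217), and it agrees with the top view at (0.536, 0.187, 0.276). The white idler lies under the gripper body's -y end, so I'll turn the gripper across the arm, with the camera side away from the grinder.

```bash
python3 -m crank '[[0,0,0,0,0,0.144,1],[0,0,0,0,0,0.144,1],[0,0,0,0,0,0.144,1],[0,0,0,0,0,0.144,1],[0,0,0,0,0,0.144,1],[0,0,0,0,0,0.144,1],[0,0,0,0,0,0.144,1],[0,0,0,0,0,0.144,1],[0,0,0,0,0,0.144,1],[0,0,0,0,0,0.144,1],[0,0,0,0,0,0.144,1],[0,0,0,0,0,0.144,1],[0,0,0,0,0,0.144,1],[0,0,0,0,0,0.144,1],[0,0,0,0,0,0.144,1],[0,0,0,0,0,0.144,1],[0,0,-0.1,0,0,0,1],[0,0,-0.1,0,0,0,1],[0,0,-0.1,0,0,0,1]]'; python3 -c "
from h import *
s=get_state();print(s['joints']);R=cv2.Rodrigues(np.array(s['tcp_rot'],float))[0];print(R.round(2))"
```

```text
t: 7.17
position: [0.5377, 0.1974, 0.2932]
tcp_rot: [2.215, -2.227, -0.001]
ft_force: [0.1, 1.0, 0.3]
finger_gap: -0.0001
gripper_force: 0.0
[-0.36771295  0.30861636 -0.1032965   1.59539215  0.03288638  1.24010079
  2.6595239 ]
[[-0.01 -1.   -0.  ]
 [-1.    0.01 -0.  ]
 [ 0.    0.   -1.  ]]
```

```bash
python3 -m crank '[[0,0,0,0,0,-0.1,1],[0,0,0,0,0,-0.1,1],[0,0,0,0,0,-0.1,1],[0,0,-0.08,0,0,0,1],[0,0,-0.06,0,0,0,1],[0,0,-0.06,0,0,0,1],[0,0,-0.06,0,0,0,1],[0,0,-0.06,0,0,0,1],[0,0,-0.06,0,0,0,1],[0,0,-0.06,0,0,0,1],[0,0,-0.06,0,0,0,1],[0,0,-0.06,0,0,0,1],[0,0,0,0,0,0,1]]'; python3 -c "
from h import *
print(get_state()['joints'])"
```

```text
t: 8.25
position: [0.5385, 0.2004, 0.2389]
tcp_rot: [-1.945, 2.461, 0.003]
ft_force: [-0.2, 7.2, 12.0]
finger_gap: 0.0007
gripper_force: 5.7
[-0.39639995  0.34419158 -0.0683889   1.68084079  0.02241138  1.11307567
  2.43746229]
```

```bash
python3 -m crank '[[0,0,-0.06,0,0,0,1],[0,0,-0.06,0,0,0,1],[0,0,-0.06,0,0,0,1],[0,0,-0.06,0,0,0,1],[0,0,-0.06,0,0,0,1],[0,0,-0.06,0,0,0,1],[0,0,-0.04,0,0,0,1],[0,0,-0.03,0,0,0,1],[0,0,0,0,0,0,1],[0,0,0,0,0,0,1],[0,0,0,0,0,0,1]]'
```

```text
t: 9.17
position: [0.5387, 0.2006, 0.1971]
tcp_rot: [-1.944, 2.461, 0.003]
ft_force: [-2.3, 7.1, 14.3]
finger_gap: 0.0001
gripper_force: 7.7
```

```bash
python3 -m crank '[[0,0,-0.03,0,0,0,1],[0,0,-0.01,0,0,0,1],[0,0,0,0,0,0,1],[0,0,0,0,0,0,1],[0,0,0,0,0,0,1],[0,0,0,0,0,0,1]]'; python3 - <<'E'
from h import *
p=camera("side");save(p,"side3.png")
cv2.imwrite("pics/s3.png",cv2.resize(np.array(p["pixels"])[100:290,260:440,::-1],(568,600),interpolation=cv2.INTER_CUBIC))
t=camera("top")
a=cv2.imread("pics/top1.png")
for th in ["spare_wheel_mid","bolt_jar_mid","mallet_grip","belt_carton_mid"]:
    for d in place_of(th,t)[:1]: print(th,d["score"],np.round(d["point"]))
print(get_state()["joint_vel"])
E
```

```text
t: 9.67
position: [0.5387, 0.2003, 0.1931]
tcp_rot: [-1.944, 2.461, 0.003]
ft_force: [-2.7, 5.9, 14.8]
finger_gap: 0.0007
gripper_force: 7.9
belt_carton_mid 0.19 [135. 436.]
[ 1.24313977e-03  7.60005933e-04  2.38235411e-05 -2.37607103e-03
 -1.13610635e-04 -4.66199086e-04 -7.43681715e-04]
```

View pics/s3.png

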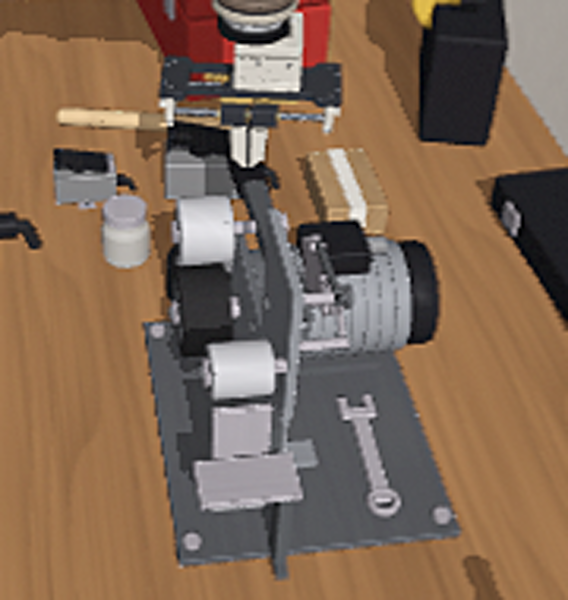

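The picture shows the fingertips pressing the grip down at (248,165), with the jar, carton, mallet and wrench undisturbed. At z = 0.193 the arm angle is about 0.32 rad, past the click. The push is a steady 15 N and nothing is moving, so I'm handing in.

```bash
python3 -c "
from cell import *
print(close_job())"
```

```text
the job is handed in; nothing more can be done
None
```

I pressed the stop paddle to its stop, then pushed the tension arm past the click to about 0.32 of 0.34 rad (estimated from the tool height). I handed the job in with the robot still holding it there at about 15 N; no verdict came back.

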